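# Set the brake of the guarded honing machine

### The arm

A 6-joint arm with a two-finger parallel gripper is mounted at the origin on the work surface. World frame = base frame: x ahead of the robot, y to its left, z up, the work surface at z = 0. Lengths are in mm, angles in rad, forces in N, time in s.
With the tool pointing down it reaches from about 275 to 1000 mm from the base axis. Payload 8.4 kg.
Tool frame: the origin (TCP) lies midway between the tips of the shut fingers; the grasp point (between the pads) lies 19 mm behind it; z points along the fingers, y is the line along which they close (so a half turn about z gives the same grasp; the last joint's range is limited). The gripper opens to 85 mm and grips with 20 to 120 N. Pads are 22 mm wide; open, the fingers measure 114 mm over their backs; the gripper's body (76 mm by 85 mm) begins 54 mm behind the grasp point. The pads swing forward as they close: fully open they stand 13 mm farther back than shut.
Start: joints at [-1.31, 0.353, 1.633, -0, 1.155, -0.002], TCP at [162.364, -603.544, 231.281] pointing down, gripper open.
Joint ranges: [-2.63, 2.63], [-0.92, 2.1], [0.06, 2.66], [-1.3, 4.44], [0, 2.69], [-3.02, 3.02]. Speed limits (rad/s): [2.22, 2.22, 2.79, 3.14, 3.14, 3.14].

### API

Orientations are given as [roll, pitch, yaw] about the fixed x, y, z axes, in that order (R = Rz(yaw) Ry(pitch) Rx(roll)).
In Python, from rig import r gives the robot as it stands.
- The arm moves only by the shell command python3 -m inch 'ROWS' [OPENING] [FORCE]. ROWS is JSON, a list that holds one entry, the list of rows, each a list of 6 numbers: the shift along the tool's x, y, z scaled (see below), then the turn, a rotation vector about the tool's x, y, z scaled (see below). In form: [[[tx, ty, tz, wx, wy, wz], ...]]. A call has 1 to 8 rows; each row is the pose to reach, as a shift and turn from the pose commanded when the call began, along the tool's axes at that moment, turning the shorter way round; what a row does not reach only later rows make up. The controller multiplies each number of a shift by 20 cm and each number of a turn by pi rad. A row lasts 1/12 s, in which the tool goes at most 41.7 mm and 7.16 degrees, less where a joint would pass 70% of its speed; a pose out of reach is approached as far as the arm can. A call with a number of a shift or a turn outside -1 to 1 is refused whole. A call with a gripper value outside its range is refused whole. OPENING is the gripper's target within -1 to 1 (fully open at 1, half-way at 0, shut at -1), set as the call begins (- or left out, the last holds). The fingers move at their own pace and stop on an object; FORCE is the grip in N (left out, the last holds). Time passes only in rows, so rows that repeat a pose let the fingers close. It gives the time, the measured TCP pose, the force, the opening and the grip force at its end, in the units of the state.
- r.sense(): the state, without advancing time (a new reading comes with each control period).
- r.grab_frame(name): name is "scene" or "top" or "wrist"; returns the picture (400x640x3 uint8, red, green, blue); there is no depth.
- r.camera_info(name): a dict with "K" (3x3 intrinsics, pixels), "rvec" (rotation vector, rad) and "tvec" (3), from world to camera coordinates, as OpenCV has them; the wrist camera has in their place "mount" (4x4, takes a point from camera to tool coordinates, whose origin is the TCP and whose axes are the flange's). Camera axes: x right, y down, z forward; pixel columns grow to the right and rows downward; lengths in mm; the calibration is good to about 2 mm. A picture is of the moment at which its call begins: read the wrist's pose just before it. camera_info takes no time and is no camera call.
- r.sign_off(): hands the job in; it is judged then, once.
The state is a dict: "clock": time; "qpos": joint angles; "qvel": joint speeds; "joint_efforts": joint torques, N m; "eef_pos": TCP position; "tcp_rot": TCP orientation; "contact_force": force on the tool from outside, world axes, zero at the start; "wrist_torque": the same for the moment, N m; "opening": opening from 0.0 (shut) to 1.0 (fully open); "grasp_force": force on a finger pad.
Only numpy, scipy, OpenCV 4.12 (cv2) and the standard library are available. Lean on these libraries where they do the work, as an engineer would, in place of code of your own. Each camera call takes 0.05 s, during which the arm holds its last target. There are 200 camera calls.

### The job

Set the brake of the honing machine on the bench: reach down with the fingertips through the window in its guard that lies over the wide flat paddle, press that paddle lever all the way down to its stop, and draw the hand out again. Do not touch the guard or any other part of the machine, leave the ball-ended lever under the other window as it is, and do not move the things lying around the machine.

Things in the scene. Friction and masses are not known exactly. Their poses are not given: they have to be found in the camera images.
- machine: Fixed honing machine. Origin on the bench midway between the two windows; x from guard front to motor, y along the guard, z up. Guard: closed box, x -65 to 100 mm, y -150 to 150; level 4 mm steel top, upper face 130 mm above the bench. Behind it (x to 220 mm) a motor and two wheels, 133 mm high at most. No part of the robot may touch this body (levers and brackets are not part of it).
- window_left (a point): Centre of the left (+y) window in the guard's top plate, at the plate's upper face. The window measures 84 mm along the machine's x and 104 mm along its y. A lever lies under each window; which lever is under which varies.
- window_right (a point): Centre of the right (-y) window, of the same size, 144 mm from the left one; a 40 mm strip of plate lies between them.
- brake_mount: Fixed steel pivot bracket of the brake lever inside the guard, origin at the centre of its foot, on the machine's 20 mm base plate; axes parallel to the machine's. The lever's pivot, parallel to y, lies 80 mm above this origin (100 mm above the bench); the lever reaches from there towards -x.
- brake_pad (a point): Point to press: centre of the upper face of the brake lever's flat steel paddle (32 mm along x, 46 mm along y, 6 mm thick), 72 mm from the pivot; moves with the lever. Within 12 mm of its window's centre along x and y. At joint 0 it is 116 mm above the bench, fully pressed 92 mm (38 mm below the guard's upper face); hardly any sideways shift.
- brake (a joint): Angle of the brake lever, rad: 0 = fully up, grows as the paddle is pressed down, 0.33 = against its stop. Starts between 0 and 0.10. It takes about 3 N on the paddle to move it; no spring, so it stays where it is left.
- tension_ball (a point): Centre of the steel ball (22 mm diameter) at the end of the round rod of the other lever, under the other window; looks otherwise like the brake lever and moves as easily; must be left as it is.
- blank_center (a point): Centre of a loose light wooden carving blank, 100 x 45 x 40 mm, on the bench to the left of the machine (+y side); leave alone.
- jar_center (a point): Centre of a loose glass jar with brass lid, 56 mm diameter, 75 mm high, on the bench to the right of the machine (-y side); leave alone.
- gouge_center (a point): Middle of a loose wood-handled gouge, 222 mm long, 24 mm thick, lying on the bench in front of the guard; leave alone.

How it is judged (in metres and radians):
On the way:
1. the fingers have pressed the brake paddle down to its stop (value of joint brake above 0.29 rad and contact force between the fingers and brake_mount above 0.3 N), for 0.05 s.
At the end, for the whole second after the job is handed in: The brake lever rests at 0.29 rad or more (paddle within about 3 mm of its stop), the ball-ended lever is within 5 mm and the blank, jar and gouge within 15 mm of where they began (value of joint brake above 0.29 rad and velocity of joint brake below 0.05 rad/s and distance of tension_ball from where it was at the start of the episode below 0.005 m and distance of each of blank_center, jar_center, gouge_center from where it was at the start of the episode below 0.015 m); the robot touches nothing.
It fails at once if the robot touches the guard or another part of the machine's body (contact force between any of the fingers, the arm and machine above 0.5 N).
It fails at once if the ball-ended lever is moved by more than 5 mm (distance of tension_ball from where it was at the start of the episode above 0.005 m).
It fails at once if the blank, jar or gouge is shifted by more than 15 mm or lifted (distance of any of blank_center, jar_center, gouge_center from where it was at the start of the episode above 0.015 m).
It also fails if it takes over 32 s, if anything falls off the work surface, if the arm or the gripper's body presses on something with over 40 N, if the wrist force passes 120 N, or if a joint passes its speed limit or range.

## Working session

There is one attempt and no reset: what is moved stays moved. The work goes in short steps, Python scripts to look and compute and a shell command to move; the robot and the scene stay as the last step left them, time stands still between calls to the robot, and variables do not carry over. Pictures are saved under pics/ and viewed, at most 10 in all, crops included, and the job is handed in when it is done.

```bash
ls; mkdir -p pics; python3 - <<'E'
from rig import r
import cv2
s=r.sense();print(s)
for n in("scene","top"):
    cv2.imwrite(f"pics/{n}0.png",r.grab_frame(n)[:,:,::-1]);print(n,r.camera_info(n))
print(r.camera_info("wrist"))
E
```

```text
pics
{'clock': 0.0, 'qpos': array([-1.31041121e+00,  3.53655681e-01,  1.63415214e+00, -2.82794317e-05,
        1.15517675e+00, -2.39119753e-03]), 'qvel': array([-8.78016323e-04,  5.27675132e-04,  2.20749316e-04,  1.38707969e-05,
        6.77024857e-04, -1.00033931e-03]), 'joint_efforts': array([-3.03422952e-03, -6.05251908e+01, -3.42075706e+01, -2.58837235e-04,
        9.29475093e-03, -3.21496873e-05]), 'eef_pos': array([ 162.22491355, -603.08290086,  230.54926471]), 'tcp_rot': array([-3.14020068e+00,  2.25275647e-05,  2.62787765e-01]), 'contact_force': array([-0.35989655,  0.29816109, -0.24607312]), 'wrist_torque': array([ 0.02351711, -0.01993624,  0.07052468]), 'grasp_force': 0.0, 'opening': 1.000787941041329}
scene {'K': array([[415.47837295,   0.        , 315.10527652],
       [  0.        , 415.47837295, 201.06693039],
       [  0.        ,   0.        ,   1.        ]]), 'rvec': array([ 1.30694717,  2.24821653, -0.91824842]), 'tvec': array([ 258.94503911, -301.70080815, 1275.48459315])}
top {'K': array([[448.29008453,   0.        , 321.43580029],
       [  0.        , 448.29008453, 196.25037698],
       [  0.        ,   0.        ,   1.        ]]), 'rvec': array([ 2.28803108, -1.91043011,  0.19752468]), 'tvec': array([-42.99762619, 583.20001906, 933.25767301])}
{'K': array([[302.83791717,   0.        , 312.6167104 ],
       [  0.        , 302.83791717, 198.75458671],
       [  0.        ,   0.        ,   1.        ]]), 'mount': array([[ 5.76052265e-04, -9.65752343e-01, -2.59464989e-01,
         6.42064102e+01],
       [ 9.99999388e-01,  3.11372513e-04,  1.06119589e-03,
         8.21230458e-01],
       [-9.44062149e-04, -2.59465442e-01,  9.65751932e-01,
        -1.42812943e+02],
       [ 0.00000000e+00,  0.00000000e+00,  0.00000000e+00,
         1.00000000e+00]])}
```

View pics/scene0.png

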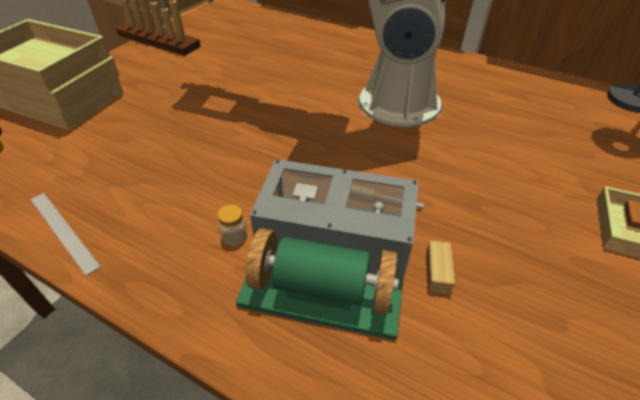

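View pics/top0.png

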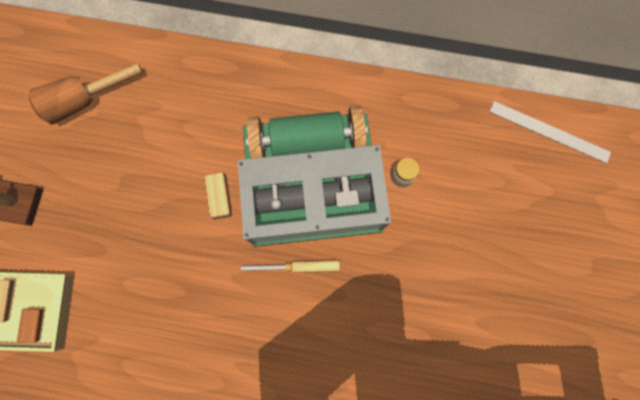

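The scene view shows the white paddle at about (305,191), under the window on the jar side (right). In the top view the guard plate's corners are near (240,161), (380,148), (389,224) and (246,237), the paddle is at (347,197) and the ball at (275,203).

```bash
cat >h.py <<'E'
import numpy as np,cv2
from rig import r
def ray(n,uv,z,pose=None):
    c=r.camera_info(n);d=np.linalg.inv(c["K"])@[uv[0],uv[1],1]
    if n=="wrist":
        from scipy.spatial.transform import Rotation as R
        Rt=R.from_euler("xyz",pose["tcp_rot"]).as_matrix();m=np.array(c["mount"])
        o=Rt@m[:3,3]+pose["eef_pos"];d=Rt@m[:3,:3]@d
    else:
        M=cv2.Rodrigues(c["rvec"])[0];o=-M.T@c["tvec"];d=M.T@d
    return o+d*(z-o[2])/d[2]
E
python3 - <<'E'
from h import *
np.set_printoptions(precision=1,suppress=True)
P=[ray("top",p,130) for p in((240,161),(380,148),(389,224),(246,237))]
for p in P:print(p)
P=np.array(P);print("sides",[np.linalg.norm(P[i]-P[i-1]) for i in range(4)])
y=P[[0,3]].mean(0)-P[[1,2]].mean(0);print("yaw of machine x",np.degrees(np.arctan2(y[1],y[0]))-90)
print("pad top",ray("top",(347,197),112),"scene",ray("scene",(305,191),112), ray("top",(275,203),112))
im=r.grab_frame("top");g=cv2.cvtColor(im,cv2.COLOR_RGB2HSV)
cv2.imwrite("pics/topcrop.png",cv2.resize(im[130:250,225:405,::-1],None,fx=4,fy=4,interpolation=cv2.INTER_CUBIC))
E
```

```text
[610.7 239.9 130. ]
[691.  -43.3 130. ]
[535.1 -85.8 130. ]
[457.5 194.  130. ]
sides [np.float64(159.9589594960143), np.float64(294.395402107802), np.float64(161.60218755891114), np.float64(290.3288640435194)]
yaw of machine x 15.668210833140066
pad top [578.8   7.  112. ] scene [576.7   6.4 112. ] [539.4 152.8 112. ]
```

View pics/topcrop.png

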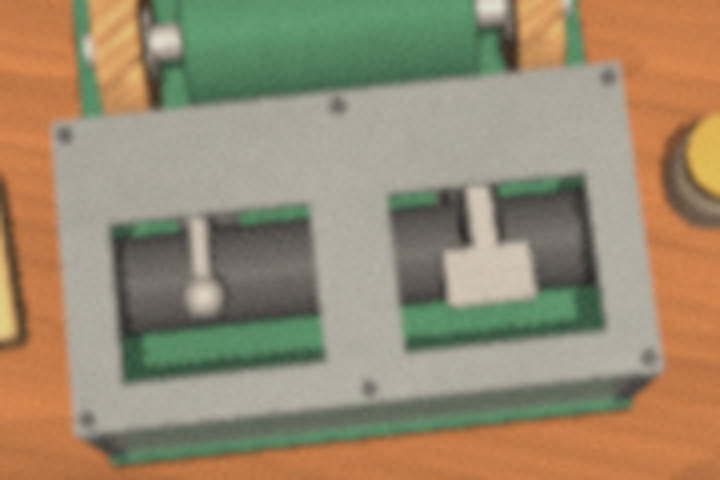

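The crop shows the right window's corners at (322.5,178.2), (371.2,173.8), (376.5,211.8) and (326.2,218) in full-picture pixels. The paddle's centre is at (347.8,198.5). The tool yaw (15.06°) already matches the machine's (about 15.7°), so I move above it with the fingers shut.

```bash
T='[[[0.93,-0.8,-0.04,0,0,0],[0.93,-0.8,-0.04,0,0,0],[0.93,-0.8,-0.04,0,0,0],[0.93,-0.8,-0.04,0,0,0],[0.93,-0.8,-0.04,0,0,0],[0.93,-0.8,-0.04,0,0,0],[0.93,-0.8,-0.04,0,0,0]]]' ; unset T
python3 -m inch '[[[0.93,-0.8,-0.04,0,0,0],[0.93,-0.8,-0.04,0,0,0],[0.93,-0.8,-0.04,0,0,0],[0.93,-0.8,-0.04,0,0,0],[0.93,-0.8,-0.04,0,0,0],[0.93,-0.8,-0.04,0,0,0],[0.93,-0.8,-0.04,0,0,0]]]' -1 20
```

```text
clock: 0.73
eef_pos: [302.8, -395.8, 239.3]
tcp_rot: [-3.139, -0.001, 0.266]
contact_force: [0.3, -0.2, -0.0]
opening: 0.008
grasp_force: 0.0
```

```bash
python3 -m inch '[[[0.93,-0.8,-0.04,0,0,0],[0.93,-0.8,-0.04,0,0,0],[0.93,-0.8,-0.04,0,0,0],[0.93,-0.8,-0.04,0,0,0],[0.93,-0.8,-0.04,0,0,0],[0.93,-0.8,-0.04,0,0,0],[0.93,-0.8,-0.04,0,0,0]]]'
```

```text
clock: 1.32
eef_pos: [441.5, -193.5, 247.6]
tcp_rot: [-3.141, -0.002, 0.267]
contact_force: [-0.3, -0.7, 0.3]
opening: -0.004
grasp_force: 0.0
```

```bash
python3 -m inch '[[[0.92,-0.77,0,0,0,0],[0.92,-0.77,0,0,0,0],[0.92,-0.77,0,0,0,0],[0.92,-0.77,0,0,0,0],[0.92,-0.77,0,0,0,0],[0.92,-0.77,0,0,0,0],[0.92,-0.77,0,0,0,0],[0.92,-0.77,0,0,0,0]]]'
python3 - <<'E'
from h import *
s=r.sense();im=r.grab_frame("wrist")
cv2.imwrite("pics/w1.png",im[:,:,::-1]);import pickle;pickle.dump((s,im),open("w1.pkl","wb"))
print(s["eef_pos"],s["tcp_rot"])
E
```

```text
clock: 1.98
eef_pos: [576.6, -0.5, 246.7]
tcp_rot: [3.142, 0.001, 0.265]
contact_force: [0.2, 0.3, 0.1]
opening: -0.002
grasp_force: 0.0
[ 5.76551734e+02 -4.60623549e-01  2.46679585e+02] [3.14158825e+00 9.37586888e-04 2.65383938e-01]
```

View pics/w1.png

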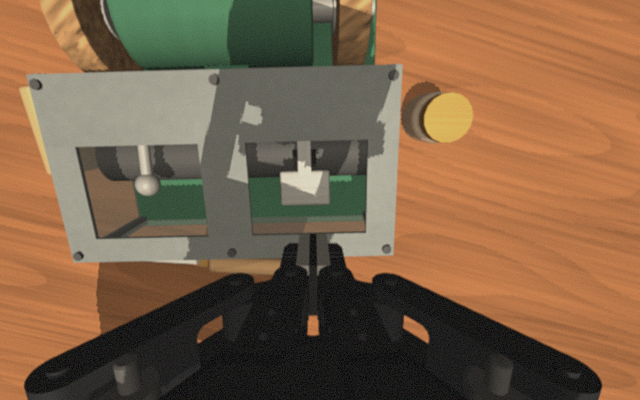

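The wrist view shows the right window at about (246,143), (366,140), (366,233) and (252,235). The paddle spans (280,172) to (329,204) with its centre at (305,188), and the fingertips are near (313,237).

```bash
python3 - <<'E'
from h import *
import pickle
np.set_printoptions(precision=1,suppress=True)
s,im=pickle.load(open("w1.pkl","rb"))
s2=r.sense();print(s2["eef_pos"])
R=lambda p,z:ray("wrist",p,z,s)
W=np.array([R(p,130) for p in((246,143),(366,140),(366,233),(252,235))])
print("win",W,W.mean(0),[np.linalg.norm(W[i]-W[i-1]) for i in range(4)])
T=np.array([ray("top",p,130) for p in((322.5,178.2),(371.2,173.8),(376.5,211.8),(326.2,218))])
print("win top",T.mean(0),[np.linalg.norm(T[i]-T[i-1]) for i in range(4)])
P=[R(p,114) for p in((280,172),(329,169),(329,204),(281,206))]
P=np.array(P);print("pad",P.mean(0),[np.linalg.norm(P[i]-P[i-1]) for i in range(4)],"top",ray("top",(347.8,198.5),114))
# plate corners
C=np.array([R(p,130) for p in((32,76),(402,66),(394,255),(73,262))]);print(C,C.mean(0))
for nm,i,j in(("plate",C,0),("win",W,0)):
    d=(i[0]+i[3]-i[1]-i[2]);print(nm,np.degrees(np.arctan2(d[1],d[0]))-90)
t=P.mean(0)-s2["eef_pos"];a=s2["tcp_rot"][2];c,sn=np.cos(a),np.sin(a)
print("tool shift",(t[0]*c+t[1]*sn)/200,(t[0]*sn-t[1]*c)/200)
w=P.mean(0)-W.mean(0);print("pad-win machine",w[0]*c+w[1]*sn,-w[0]*sn+w[1]*c)
E
```

```text
[575.8  -1.5 246.7]
win [[603.7  64.1 130. ]
 [632.8 -33.  130. ]
 [552.9 -58.7 130. ]
 [523.6  41.6 130. ]] [578.3   3.5 130. ] [np.float64(83.21809196022257), np.float64(101.34734811946083), np.float64(83.8721230351574), np.float64(104.4467903224849)]
win top [579.4   3.7 130. ] [np.float64(83.66485440087614), np.float64(101.5479735256189), np.float64(80.47672569756622), np.float64(103.44225973570175)]
pad [575.3   5.7 114. ] [np.float64(32.606753607833994), np.float64(45.127181387444324), np.float64(33.42712168503892), np.float64(45.52107235294826)] top [575.6   4.8 114. ]
[[610.6 240.1 130. ]
 [695.3 -42.8 130. ]
 [538.9 -90.7 130. ]
 [452.9 198.  130. ]] [574.4  76.2 130. ]
plate 16.629042949589163
win 16.46565353972953
tool shift 0.007185962244357073 -0.03513355824048279
pad-win machine -2.2502114673761837 2.8441800976113742
```

Both views agree to about 1 mm, and the window and paddle sizes match the given ones. I go down to just above the paddle.

```bash
python3 -m inch '[[[0.007,-0.034,0,0,0,0],[0.007,-0.034,0.2,0,0,0],[0.007,-0.034,0.35,0,0,0],[0.007,-0.034,0.5,0,0,0],[0.007,-0.034,0.58,0,0,0],[0.007,-0.034,0.6,0,0,0],[0.007,-0.034,0.6,0,0,0],[0.007,-0.034,0.6,0,0,0]]]'
```

```text
clock: 2.7
eef_pos: [576.1, 5.0, 128.3]
tcp_rot: [3.141, -0.001, 0.262]
contact_force: [-0.3, 0.2, 1.1]
opening: -0.002
grasp_force: 0.0
```

```bash
python3 -m inch '[[[0,0,0.02,0,0,0],[0,0,0.04,0,0,0],[0,0,0.06,0,0,0],[0,0,0.08,0,0,0],[0,0,0.1,0,0,0],[0,0,0.12,0,0,0],[0,0,0.14,0,0,0],[0,0,0.15,0,0,0]]]'
```

```text
clock: 3.37
eef_pos: [575.5, 5.5, 96.6]
tcp_rot: [-3.142, 0.0, 0.263]
contact_force: [-0.7, -2.5, 2.0]
opening: 0.007
grasp_force: 1.4
```

```bash
python3 -m inch '[[[0,0,0.008,0,0,0],[0,0,0.014,0,0,0],[0,0,0.02,0,0,0],[0,0,0.024,0,0,0],[0,0,0.024,0,0,0]]]'
```

```text
clock: 3.78
eef_pos: [575.8, 5.6, 93.0]
tcp_rot: [3.142, -0.0, 0.263]
contact_force: [-3.4, -0.6, 8.3]
opening: 0.003
grasp_force: 4.0
```

```bash
python3 -m inch '[[[0,0,0.005,0,0,0],[0,0,0.01,0,0,0],[0,0,0.015,0,0,0],[0,0,0.015,0,0,0],[0,0,0.015,0,0,0]]]'
```

```text
clock: 4.2
eef_pos: [576.0, 5.5, 92.3]
tcp_rot: [3.141, -0.001, 0.263]
contact_force: [-12.0, -1.1, 31.8]
opening: -0.004
grasp_force: 16.9
```

At its stop: 32 N with the tip at 92 mm, the height expected when fully pressed. Now I withdraw straight up.

```bash
python3 -m inch '[[[0,0,-0.02,0,0,0],[0,0,-0.08,0,0,0],[0,0,-0.2,0,0,0],[0,0,-0.35,0,0,0],[0,0,-0.5,0,0,0],[0,0,-0.65,0,0,0],[0,0,-0.78,0,0,0],[0,0,-0.8,0,0,0]]]'
python3 - <<'E'
from h import *
s=r.sense();im=r.grab_frame("wrist");cv2.imwrite("pics/w2.png",im[:,:,::-1]);print(s["eef_pos"],s["contact_force"])
E
```

```text
clock: 4.87
eef_pos: [578.4, 5.8, 255.1]
tcp_rot: [3.14, -0.008, 0.263]
contact_force: [0.5, 0.1, 0.6]
opening: 0.001
grasp_force: 0.0
[578.36910003   5.76408476 255.12935905] [0.52646481 0.09569569 0.57162921]
```

View pics/w2.png

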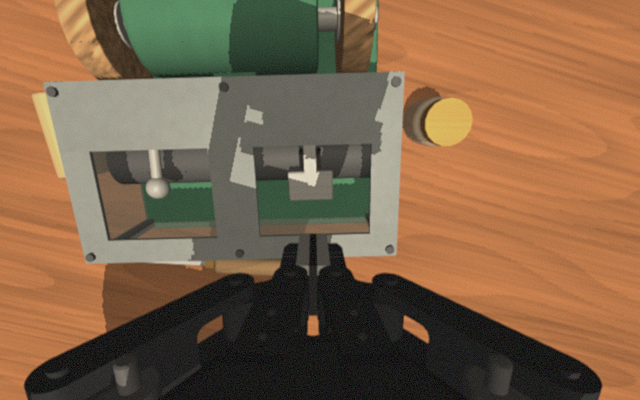

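The paddle now spans columns 289 to 332, about 43 px against 49 before. That fits a height of 92 mm, where about 44 px is expected, so it has stayed down and the rest is unchanged.

```bash
python3 -m inch '[[[0,0,0,0,0,0],[0,0,0,0,0,0],[0,0,0,0,0,0],[0,0,0,0,0,0]]]'; python3 -c "
from rig import r
print(r.sign_off())"
```

```text
clock: 5.25
eef_pos: [575.0, 5.6, 248.1]
tcp_rot: [-3.141, 0.002, 0.263]
contact_force: [-0.6, -0.5, -0.0]
opening: -0.003
grasp_force: 0.0
the job is handed in; nothing more can be done
None
```

I pressed the brake paddle down to its stop (32 N with the fingertips at 92 mm), drew the hand out clear of the machine and handed the job in at about 5.3 s; the last picture shows the paddle still down and no sign that anything else moved, but sign-off returned no verdict.

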